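# Lock the depth stop of a bench jigger

### The arm

A 6-joint arm with a two-finger parallel gripper is mounted at the origin on the work surface. World frame = base frame: x ahead of the robot, y to its left, z up, the work surface at z = 0. Lengths are in mm, angles in rad, forces in N, time in s.
With the tool pointing down it reaches from about 350 to 875 mm from the base axis. Payload 4.2 kg.
Tool frame: the origin (TCP) lies between the finger pads; the fingertips stand 14 mm ahead of it and the grasp point (between the pads) lies 5 mm behind it; z points along the fingers, y is the line along which they close (so a half turn about z gives the same grasp; the last joint's range is limited). The gripper opens to 85 mm and grips with 20 to 120 N. Pads are 22 mm wide; open, the fingers measure 114 mm over their backs; the gripper's body (76 mm by 85 mm) begins 54 mm behind the grasp point. The pads swing forward as they close: fully open they stand 13 mm farther back than shut.
Start: joints at [1.55, 0.385, 0.008, 0, -1.194, -0.259], TCP at [172.57, 600.682, 208.212] pointing down, gripper open.
Joint ranges: [-3.14, 3.14], [-1.21, 2.06], [-1.07, 1.41], [-3.16, 2.05], [-2.99, -0.16], [-3.1, 3.1]. Speed limits (rad/s): [2.79, 2.79, 3.14, 3.14, 3.14, 3.14].

### API

Orientations are given as a unit quaternion [x, y, z, w].
In Python, from bench import * gives the robot as it stands.
- The arm moves only by the tool carry_out, never from a script. Its argument "motion" is a list of rows, each a list of 7 numbers: the turn, a rotation vector about the tool's x, y, z in rad, then the shift along the tool's x, y, z in mm, then the opening, from -1 (shut) to 1 (fully open), so that 0 is half open. A call has 1 to 5 rows; each row is the pose to reach, as a shift and turn from the pose commanded when the call began, along the tool's axes at that moment; what a row does not reach only later rows make up. A row lasts 1/8 s, in which the tool goes at most 62.5 mm and 10.7 degrees, less where a joint would pass 70% of its speed; a pose out of reach is approached as far as the arm can. A call with a gripper value outside its range is refused whole. The fingers move at their own pace and stop on an object; the grip force is fixed at half the most. Time passes only in rows, so rows that repeat a pose let the fingers close. It gives the time, the measured TCP pose, the force, the opening and the grip force at its end, in the units of the state.
- read_state(): the state, without advancing time (a new reading comes with each control period).
- get_image(name): name is "side" or "top" or "wrist"; returns a dict with "color" (420x560x3 uint8, blue, green, red), "mtx" (3x3 intrinsics, pixels), "position" and "orientation" of the camera in the world. Camera axes: x right, y down, z forward; pixel columns grow to the right and rows downward; lengths in mm; the calibration is good to about 2 mm. A picture is of the moment at which its call begins. There is no depth.
- job_done(): hands the job in; it is judged then, once.
The state is a dict: "clock": time; "joints": joint angles; "joint_vel": joint speeds; "joint_efforts": joint torques, N m; "position": TCP position; "ee_rot": TCP orientation; "contact_force": force on the tool from outside, world axes, zero at the start; "wrist_torque": the same for the moment, N m; "gripper_width": finger opening in mm; "grasp_force": force on a finger pad.
Only numpy, scipy, OpenCV 4.12 (cv2) and the standard library are available. Lean on these libraries where they do the work, as an engineer would, in place of code of your own. Each camera call takes 0.05 s, during which the arm holds its last target. There are 200 camera calls.

### The job

The depth stop on the plaster shop's jigger arm has just been set: lock it by running the brass jam nut on the leaning stop bolt down clockwise until it stops hard against the boss beneath it, then let go. Do not turn the square-headed bolt itself, and leave the loose things on the bench where they are.

Things in the scene. Friction and masses are not known exactly. Their poses are not given: they have to be found in the camera images.
- jigger: Green cast-iron bench jigger, bolted down. Bed 460 x 150 x 22 mm; origin on the bench under the arm's pivot (190 mm up), x along the bed to the wheel, z up. The dark steel arm, 28 mm wide and 34 deep, is pinned raised: it rises 33 degrees above level towards +x, its wooden grip ending at x = 0.38, z = 0.44. The stop bolt stands square to it, so leans 33 degrees from vertical to -x.
- boss_face (a point): Centre of the top face of the fixed tapped boss on the arm, against which the jam nut locks; 0.0415, 0, 0.269 in the jigger's frame, axes as the jigger's. The boss is 34 mm in diameter and stands 22 mm clear of the round eye (50 mm) at its root, 27 mm clear of the arm.
- counterweight (a point): Centre of the grey counterweight on the arm's lower tail: a drum 80 mm in diameter, 70 mm wide along the jigger's y. Fixed.
- mould_top (a point): Centre of the top of the white plaster mould on the wheel head, 184 mm in diameter, top 154 mm above the bench. The arm's profile plate hangs above it. Fixed.
- nut_centre (a point): Centre of the brass hex jam nut: 36 mm across flats, 41.6 over corners, 14 thick. z points up the bolt, out of the boss (33 degrees from vertical); one pair of flats faces along x and -x, the others 60 degrees round; it turns with the nut. 7 mm above the boss face when tight, with 17 mm of bare thread (24 mm diameter) above it. Fingers gripping the flats clear the boss and the bolt head.
- jam_nut (a joint): Turn of the jam nut in rad: 0 when hard against the boss (a solid stop), growing as it is unscrewed (anticlockwise seen from above, about z of nut_centre). Right-hand thread, 3 mm a turn; it starts 2.2 to 4.4 rad (1.0 to 2.1 mm) off the boss, turns with about 0.12 N m of friction, stays where left and cannot be pushed along the thread.
- bolt_head (a point): Centre of the steel stop bolt's square head: 22 x 22 mm (31 mm over corners), 18 mm long, on the same axis as the nut, its middle 40 mm and its top 49 mm above the boss face. z points up the bolt.
- stop_bolt (a joint): Turn of the stop bolt in rad: 0 as it has been set and at the start. Stiff (1.2 N m); it must stay within 0.2 of 0. Turning the nut does not drag it.
- spanner_grip (a point): Loose steel spanner lying on the bench to the side of the jigger, about 240 mm long; point on its handle. A bystander.
- model_mid (a point): Loose white plaster model, a tapered round cup-shaped block up to 96 mm in diameter and 60 mm tall, standing on the bench beside the jigger; its centre. A bystander.
- beaker_mid (a point): Loose white plastic beaker, 84 mm in diameter and 100 mm tall, standing on the bench beside the jigger; its centre. A bystander.

How it is judged:
By the outcome, as a careful person would: the job done as asked, in the order asked, and still so for the second after the job is handed in, with the robot touching nothing.
It also fails if it takes over 54 s, if anything falls off the work surface, if the arm or the gripper's body presses on something with over 40 N, if the wrist force passes 120 N, or if a joint passes its speed limit or range.

## Working session

There is one attempt and no reset: what is moved stays moved. The work goes in short steps, Python scripts to look and compute and a tool call to move; the robot and the scene stay as the last step left them, time stands still between calls to the robot, and variables do not carry over. Pictures are saved under pics/ and viewed, at most 10 in all, crops included, and the job is handed in when it is done.

Besides the shell and the picture viewer there is one more tool, called by a JSON object that holds its "fn" and its "kwargs". carry_out: Moves the arm, as the interface text tells. Its arguments: {"type":"object","properties":{"motion":{"type":"array"}},"required":["motion"]}

```bash
mkdir -p pics; ls
python3 - <<'E'
from bench import *
import cv2,numpy as np
print(read_state())
a=[]
for n in("side","top"):
    g=get_image(n); cv2.imwrite(f"pics/{n}0.png",g["color"]); print(n,g["mtx"].tolist(),g["position"],g["orientation"])
E
```

```text
pics
{'clock': 0.0, 'joints': array([ 1.54957620e+00,  3.85545819e-01,  6.61938654e-03, -4.89590099e-04,
       -1.19398979e+00, -2.58602382e-01]), 'joint_vel': array([ 0.00037458, -0.0003646 , -0.00146993, -0.0025213 , -0.00096919,
        0.00027287]), 'joint_efforts': array([ 2.51126539e-04, -3.92284691e+01,  1.88397413e+01,  4.18628097e+00,
       -4.63848672e-03,  6.41713839e-06]), 'position': array([172.42568614, 600.08506153, 207.12699077]), 'ee_rot': array([ 9.90215195e-01, -1.39544588e-01, -1.00413990e-04,  1.07943019e-03]), 'contact_force': array([-0.19443862, -0.13919225, -0.13120857]), 'wrist_torque': array([0.06980699, 0.00914756, 0.02422357]), 'grasp_force': 0.0, 'gripper_width': 85.09136762848019}
side [[483.98550127835887, 0.0, 272.7590244492783], [0.0, 483.98550127835887, 212.51629325467835], [0.0, 0.0, 1.0]] [ 285.7382613  -621.75736567  852.1828798 ] [ 0.8991278  -0.20258149  0.08740853 -0.37800754]
top [[477.2925342394533, 0.0, 275.5903570124819], [0.0, 477.2925342394533, 206.9802691135905], [0.0, 0.0, 1.0]] [ 476.01804485  -34.89481599 1108.36868656] [ 0.70812154 -0.70459935  0.03525378 -0.02933965]
```

View pics/side0.png

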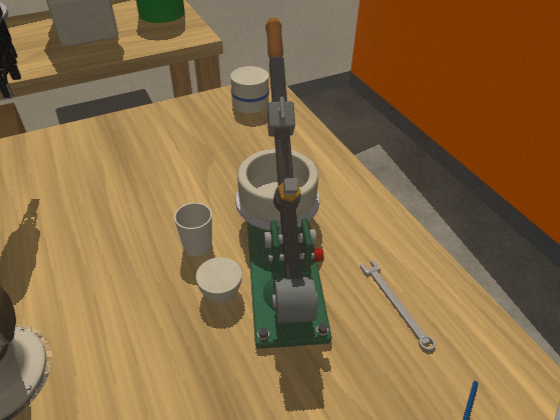

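View pics/top0.png

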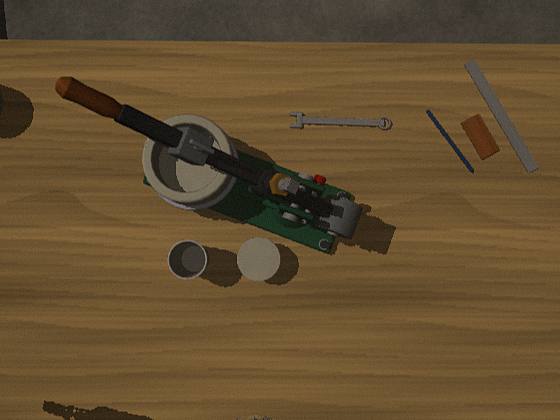

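Side view: brass nut near (289,198) with the bolt head at (291,186), arm rising away to the grip at (273,22). Top view: nut near (277,183), head (290,185), grip end (62,85), counterweight (347,215). The spanner, model and beaker are all well to the sides.

```bash
cat > h.py <<'E'
from bench import *
import cv2,numpy as np
from scipy.spatial.transform import Rotation as R
def P(g):
    r=R.from_quat(g["orientation"]).as_matrix(); return r,np.array(g["position"])
def ray(g,p):
    r,c=P(g); d=r@np.linalg.inv(g["mtx"])@[p[0],p[1],1]; return c,d/np.linalg.norm(d)
def proj(g,X):
    r,c=P(g); q=g["mtx"]@r.T@(np.asarray(X)-c); return q[:2]/q[2]
def tri(*gp):
    A=0;b=0
    for g,p in gp:
        c,d=ray(g,p); M=np.eye(3)-np.outer(d,d); A=A+M;b=b+M@c
    X=np.linalg.solve(A,b); return X,[np.round(proj(g,X)-p,1).tolist() for g,p in gp]
def plane(g,p,z):
    c,d=ray(g,p); return c+d*(z-c[2])/d[2]
def mask(g,lo,hi): return cv2.inRange(cv2.cvtColor(g["color"],cv2.COLOR_BGR2HSV),np.array(lo),np.array(hi))
E
python3 - <<'E'
from h import *
S=get_image("side");T=get_image("top")
for n,g,p in(("s",S,(289,198)),("t",T,(277,183))):
    x,y=p; c=g["color"][y-40:y+40,x-50:x+50]; cv2.imwrite(f"pics/c{n}.png",cv2.resize(c,None,fx=4,fy=4,interpolation=cv2.INTER_CUBIC))
a=[cv2.imread(f"pics/c{n}.png") for n in"st"];cv2.imwrite("pics/c.png",np.hstack(a))
print(tri((S,(289,198)),(T,(277,183))),tri((S,(291,186)),(T,(290,185))),tri((S,(273,22)),(T,(62,85))))
for n,g in(("s",S),("t",T)):
    m=mask(g,(45,60,20),(90,255,255)); m[:100]=0
    k,_=cv2.findContours(m,0,1); k=np.vstack([q for q in k if cv2.contourArea(q)>40])
    b=cv2.approxPolyDP(cv2.convexHull(k),4,True)[:,0]
    print(n,[(q.tolist(),plane(g,q,22).round().tolist()[:2]) for q in b])
E
```

```text
(array([597.84847772, -43.99958425, 248.87190198]), [[0.4, -0.1], [-0.2, 0.4]]) (array([588.13860641, -65.99569261, 299.07259051]), [[-0.0, 0.0], [0.0, -0.0]]) (array([712.71644856, 268.64917447, 435.95837131]), [[0.0, -0.0], [-0.0, 0.0]])
s [([305, 218], [717.0, 93.0]), ([330, 340], [603.0, -222.0]), ([257, 347], [469.0, -175.0]), ([248, 225], [582.0, 130.0])]
t [([349, 193], [609.0, -212.0]), ([328, 252], [474.0, -163.0]), ([211, 208], [572.0, 104.0]), ([241, 153], [700.0, 37.0])]
```

View pics/c.png

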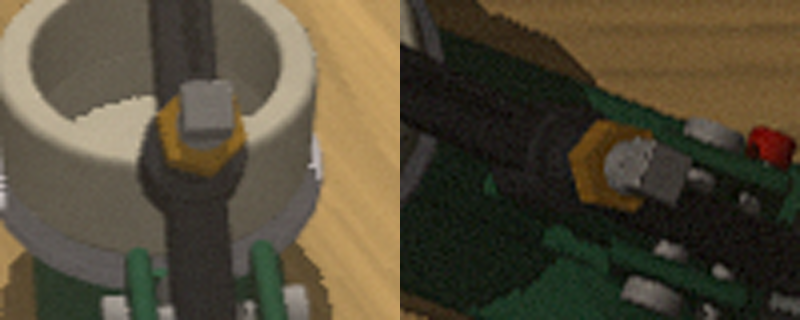

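Both crops show the hex nut with the square head over it: nut centre at about side (289.5,192) and top (280,185). Next I'll go up and over, then use the wrist camera looking down the bolt axis.

```bash
cat >> h.py <<'E'
yaw=np.radians(69.9); RJ=R.from_euler('z',yaw)
ax=RJ.apply([-np.sin(np.radians(33)),0,np.cos(np.radians(33))])  # bolt axis, up
def toolrot(z,y):  # tool z along z, y near y
    z=np.array(z)/np.linalg.norm(z); y=np.array(y)-z*np.dot(z,y); y/=np.linalg.norm(y)
    return R.from_matrix(np.c_[np.cross(y,z),y,z])
def rel(p,q,p0=None,q0=None):
    s=read_state(); p0=s["position"] if p0 is None else p0; q0=R.from_quat(s["ee_rot"]) if q0 is None else q0
    return (q0.inv()*q).as_rotvec().round(3).tolist(), q0.inv().apply(np.array(p)-p0).round(1).tolist()
E
python3 - <<'E'
from h import *
S=get_image("side");T=get_image("top")
N,e=tri((S,(289.5,192.2)),(T,(280,184.7)));print(N,e)
p0=np.array([172.57,600.68,208.2]); q0=R.from_quat([.990215,-.139545,0,0])
print(q0.as_matrix().round(2).tolist(), ax)
p1=[400,300,520]; q1=R.from_euler('z',-0.9)*q0
print(rel(p1,q1,p0,q0))
p2=N+160*ax; y0=(R.from_euler('z',-1.75)*q0).as_matrix()[:,1]; q2=toolrot(-ax,y0)
print(p2,y0,rel(p2,q2,np.array(p1),q1))
E
```

```text
[593.50210257 -49.70896096 269.18981542] [[-0.5, 0.1], [0.2, -0.5]]
[[0.96, -0.28, 0.0], [-0.28, -0.96, -0.0], [0.0, 0.0, -1.0]] [-0.18717048 -0.51146739  0.83867057]
([0.0, 0.0, 0.9], [301.7, 226.1, -311.8])
[ 563.55482506 -131.54374292  403.37710629] [-0.89640396  0.44323801  0.        ] ([0.189, -0.561, 0.809], [461.3, 13.2, 116.6])
```

{"fn": "carry_out", "kwargs": {"motion": [[0,0,0.18,37,28,-60,1],[0,0,0.36,75,56,-120,1],[0,0,0.54,112,84,-160,1],[0,0,0.72,150,112,-200,1],[0,0,0.9,188,140,-240,1]]}}

```text
clock: 0.92
position: [303.9, 427.3, 434.0]
ee_rot: [0.829, -0.559, -0.0, -0.0]
contact_force: [0.9, 0.3, 0.7]
gripper_width: 85.5
grasp_force: 0.0
```

Run:
```python
from h import *
s=read_state();print(s["joints"].round(3),s["position"].round(),s["ee_rot"].round(3))
N=np.array([593.5,-49.7,272.])
q0=R.from_quat([.990215,-.139545,0,0])
p2=N+160*ax; y0=(R.from_euler('z',-1.75)*q0).as_matrix()[:,1]; q2=toolrot(-ax,y0)
print(rel(p2,q2)); print(rel([400,100,480],R.from_euler('z',-1.3)*q0))
```

```text
[ 1.262  0.14   0.223 -0.    -1.653 -0.877] [304. 427. 434.] [ 0.829 -0.559 -0.    -0.   ]
([0.188, -0.561, 0.804], [615.5, -30.5, 27.5])
([-0.0, 0.001, 0.395], [339.4, 34.0, -46.2])
```

{"fn": "carry_out", "kwargs": {"motion": [[0,0,0,60,7,-10,1],[0,0,0,120,14,-20,1],[0,0,0,180,20,-35,1],[0,0,0,240,27,-46,1],[0,0,0,300,34,-46,1]]}}

```text
clock: 1.55
position: [386.4, 136.6, 479.6]
ee_rot: [0.831, -0.556, 0.0, -0.001]
contact_force: [0.7, 0.3, -0.1]
gripper_width: 85.3
grasp_force: 0.0
```

Run:
```python
from h import *
s=read_state();print(s["joints"].round(3),s["position"].round(),s["ee_rot"].round(3))
N=np.array([593.5,-49.7,272.])
y0=R.from_quat(s["ee_rot"]).as_matrix()[:,1]
for d in(160,190):print(rel(N+d*ax,toolrot(-ax,y0)))
```

```text
[ 0.741 -0.068  0.113  0.    -1.749 -0.349] [386. 137. 480.] [ 0.831 -0.556  0.    -0.001]
([0.368, -0.44, 0.083], [315.6, -61.2, 73.4])
([0.368, -0.44, 0.083], [327.6, -50.2, 48.2])
```

{"fn": "carry_out", "kwargs": {"motion": [[0.06,-0.07,0,60,-12,0,1],[0.13,-0.17,0.02,120,-24,0,1],[0.21,-0.26,0.04,180,-36,5,1],[0.29,-0.35,0.06,240,-48,20,1],[0.368,-0.44,0.083,300,-50,35,1]]}}

```text
clock: 2.17
position: [547.7, -121.6, 443.3]
ee_rot: [0.773, -0.567, -0.079, -0.274]
contact_force: [1.9, 1.8, -0.4]
gripper_width: 85.2
grasp_force: 0.0
```

Run:
```python
from h import *
s=read_state();print(s["joints"].round(3),s["position"].round(),s["ee_rot"].round(3))
N=np.array([593.5,-49.7,272.])
y0=R.from_quat(s["ee_rot"]).as_matrix()[:,1]
for d in(150,190):print(rel(N+d*ax,toolrot(-ax,y0)))
g=get_image("wrist");cv2.imwrite("pics/w0.png",g["color"]);print(g["position"],proj(g,N),proj(g,N+35*ax))
```

```text
[-0.293  0.211  0.414 -0.583 -1.709  0.496] [ 548. -122.  443.] [ 0.773 -0.567 -0.079 -0.274]
([-0.002, 0.001, 0.0], [29.8, -0.1, 39.0])
([-0.002, 0.001, 0.0], [29.8, -0.1, -1.0])
[ 540.07618089 -263.7707404   553.39883637] [277.37699438 161.11819144] [277.35829582 164.74086001]
```

View pics/w0.png

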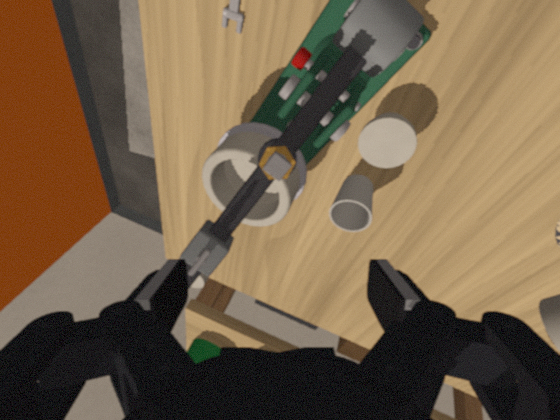

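The wrist view looks almost straight down the bolt: the hex nut is centred near (277,162) with the square head in front of it. That agrees with the prediction. Next I'll measure the nut's position and its flat angle.

```bash
cat >> h.py <<'E'
def nut(g,N):  # brass blob near predicted nut: hull filled hex -> centre px and flat angle
    u,v=proj(g,N).astype(int); m=mask(g,(10,110,50),(28,255,255)); k=np.zeros_like(m); cv2.circle(k,(u,v),int(26*g["mtx"][0,0]/np.linalg.norm(N-g["position"])),255,-1); m&=k
    m=cv2.morphologyEx(m,cv2.MORPH_OPEN,np.ones((2,2),np.uint8))
    h=cv2.convexHull(cv2.findNonZero(m))[:,0].astype(float); return h,m
E
python3 - <<'E'
from h import *
N=np.array([593.5,-49.7,272.])
g=get_image("wrist"); h,m=nut(g,N); print(h.tolist(),h.mean(0))
x,y=proj(g,N).astype(int); c=np.hstack([g["color"][y-30:y+30,x-30:x+30],cv2.cvtColor(m,8)[y-30:y+30,x-30:x+30]])
cv2.imwrite("pics/w1.png",cv2.resize(c,None,fx=6,fy=6,interpolation=cv2.INTER_CUBIC)); print(x,y)
E
```

```text
[[291.0, 176.0], [288.0, 182.0], [284.0, 189.0], [283.0, 190.0], [267.0, 192.0], [266.0, 192.0], [263.0, 189.0], [256.0, 179.0], [256.0, 174.0], [258.0, 169.0], [262.0, 161.0], [263.0, 160.0], [265.0, 159.0], [273.0, 158.0], [280.0, 158.0], [283.0, 160.0], [291.0, 172.0]] [272.29411765 174.11764706]
272 172
```

View pics/w1.png

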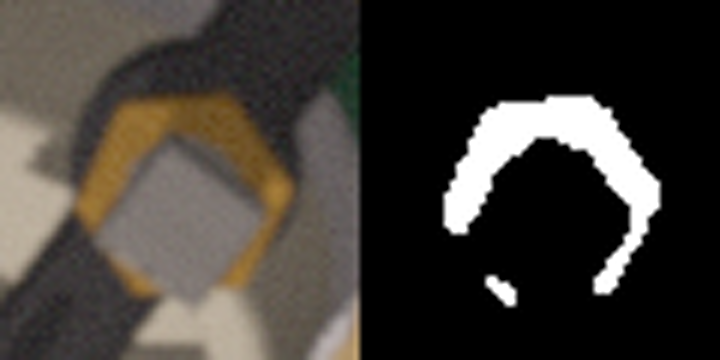

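```bash
cat >> h.py <<'E'
def onplane(g,p,N):
    c,d=ray(g,p); return c+d*np.dot(N-c,ax)/np.dot(d,ax)
def angles(g,C,N):  # corner px -> centre, corner angle mod 60 in tool frame (about tool z)
    q=R.from_quat(read_state()["ee_rot"]); X=np.array([onplane(g,p,N) for p in C]); c=X.mean(0)
    L=q.inv().apply(X-c); a=np.arctan2(L[:,1],L[:,0]); 
    return c,np.linalg.norm(L,axis=1).round(1),np.degrees(np.angle(np.mean(np.exp(6j*a)))/6),np.degrees(a).round()
E
python3 - <<'E'
from h import *
S=get_image("side");T=get_image("top");g=get_image("wrist")
C=[(255,176.7),(262.3,158.2),(282,157.8),(291.2,173.2),(282.8,190.3),(264.5,191.2)]
N=np.array([593.5,-49.7,272.])
print(angles(g,C,N+5*ax)); print(proj(g,N),g["mtx"][0,0])
wc=np.mean(C,0)
X,e=tri((S,(289.5,192.2)),(T,(280,184.7)),(g,wc)); print(X,e)
s=read_state();print(s["position"],s["joints"].round(3)); print(rel(X+120*ax,R.from_quat(s["ee_rot"])))
E
```

```text
(array([590.30021576, -40.79952566, 282.67570215]), array([21.1, 22.6, 22.1, 21.3, 21.8, 22. ]), np.float64(26.953882448431873), array([ -96.,  -32.,   28.,   86.,  148., -152.]))
[274.98472775 162.87890625] 301.4813642128796
[591.14865419 -48.53463711 278.82719484] [[-1.8, -4.0], [-0.4, 0.1], [1.7, -7.0]]
[ 546.7689756  -120.63029654  443.11906555] [-0.288  0.209  0.412 -0.578 -1.708  0.491]
([0.0, 0.0, 0.0], [26.0, -1.5, 63.0])
```

{"fn": "carry_out", "kwargs": {"motion": [[0,0,-0.18,8,0,8,1],[0,0,-0.36,16,0,16,1],[0,0,-0.54,25,-1,25,1],[0,0,-0.72,25,-1,35,1],[0,0,-0.9,25,-1,45,1]]}}

```text
clock: 3.05
position: [564.6, -114.1, 397.1]
ee_rot: [0.944, -0.168, 0.048, -0.278]
contact_force: [-0.1, -0.3, 0.0]
gripper_width: 85.6
grasp_force: 0.0
```

{"fn": "carry_out", "kwargs": {"motion": [[0,0,-0.18,0,0,0,1],[0,0,-0.36,0,0,0,1],[0,0,-0.54,0,0,0,1],[0,0,-0.72,0,0,0,1],[0,0,-0.72,0,0,0,1]]}}

```text
clock: 3.68
position: [564.5, -114.6, 397.3]
ee_rot: [0.944, 0.171, 0.143, -0.244]
contact_force: [-0.1, 0.2, 0.9]
gripper_width: 85.1
grasp_force: 0.0
```

{"fn": "carry_out", "kwargs": {"motion": [[0,0,0,0,0,0,1],[0,0,0,0,0,0,1]]}}

```text
clock: 3.92
position: [564.6, -116.7, 395.6]
ee_rot: [0.944, 0.169, 0.142, -0.245]
contact_force: [0.9, -0.2, -0.4]
gripper_width: 85.3
grasp_force: 0.0
```

Run:
```python
from h import *
N=np.array([593.5,-49.7,272.])
s=read_state();print(s["joints"].round(3),s["position"],s["ee_rot"])
g=get_image("wrist"); np.save("w2.npy",g,allow_pickle=True)
x,y=proj(g,N+10*ax).astype(int); print(x,y,proj(g,N),proj(g,N+35*ax),g["position"])
x0,y0=max(x-50,0),max(y-50,0); print(x0,y0)
cv2.imwrite("pics/w2.png",cv2.resize(g["color"][y0:y0+100,x0:x0+100],None,fx=6,fy=6,interpolation=cv2.INTER_CUBIC))
```

```text
[-0.272  0.239  0.338 -0.572 -1.613  2.156] [ 564.63079206 -116.74297666  395.61966927] [ 0.94412927  0.16930763  0.14188642 -0.24458759]
284 197 [283.89259201 195.18408516] [284.75629797 203.37329379] [ 595.46438755 -184.54386832  559.53360526]
234 147
```

View pics/w2.png

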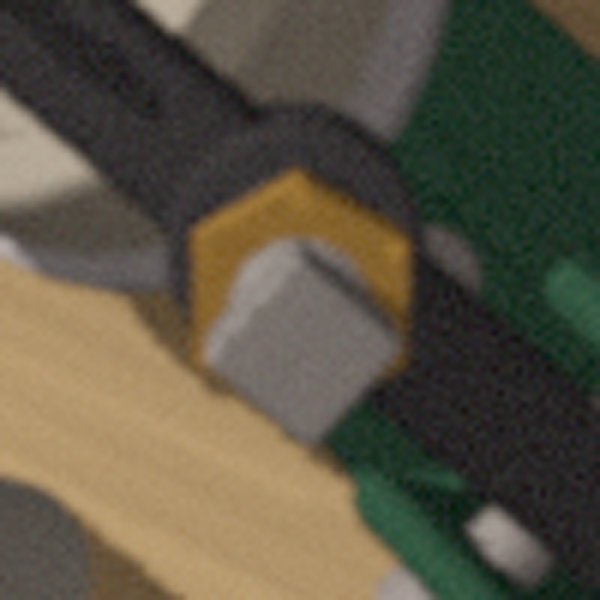

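The hex has corners at crop (297,170), (411,240), (405,360), (191,240) and (193,362). The centre falls at image px (284,197), matching the prediction, and one pair of flats is already square to the image.

Run:
```python
from h import *
g=np.load("w2.npy",allow_pickle=True).item()
f=lambda L:[(a/6+234-.4,b/6+147-.4) for a,b in L]
s=read_state(); q=R.from_quat(s["ee_rot"])
top=plane(g,f([(300,300.5)])[0],282.1); N=top-7*ax
head=plane(g,f([(303,345)])[0],269+49*.8387); print("N",N,"head->",head-41*ax+0, "N from head",head-40.4*ax)
X=np.array([onplane(g,p,top) for p in f([(297,170),(411,240),(405,360),(193,362),(191,240)])])
L=q.inv().apply(X-top); print(L.round(1).tolist()); a=np.arctan2(L[:,1],L[:,0]); print(np.degrees(a).round(1), "corner mod60",np.degrees(np.angle(np.mean(np.exp(6j*a)))/6))
S=get_image("side");T=get_image("top")
for G in(S,T):print(proj(G,N),proj(G,N+40*ax))
for d in(60,25,-5):print(d,rel(N+d*ax,toolrot(-ax,q.as_matrix()[:,1])))
```

```text
N [593.36610094 -51.20831759 276.22930602] head-> [594.06698138 -50.27123452 275.71080671] N from head [593.95467909 -50.57811495 276.21400906]
[[22.2, -0.6, -0.1], [10.4, 18.5, -0.0], [-10.4, 18.0, 0.0], [-10.7, -18.2, 0.0], [10.4, -18.3, -0.0]]
[  -1.6   60.8  120.1 -120.6  -60.4] corner mod60 -0.3391081100636705
[289.42414924 189.87164352] [291.48690901 183.63742861]
[281.11101409 183.75353955] [293.61487962 185.44439561]
60 ([0.001, 0.003, -0.0], [0.6, 6.0, 79.0])
25 ([0.001, 0.003, -0.0], [0.7, 5.9, 114.0])
-5 ([0.001, 0.003, -0.0], [0.8, 5.9, 144.0])
```

{"fn": "carry_out", "kwargs": {"motion": [[0,0,0,0,4,20,1],[0,0,0,1,6,50,1],[0,0,0,1,6,80,1],[0,0,0,1,6,105,1],[0,0,0,1,6,105,1]]}}

```text
clock: 4.7
position: [586.6, -68.0, 302.9]
ee_rot: [0.944, 0.169, 0.14, -0.246]
contact_force: [0.1, 0.6, 1.0]
gripper_width: 84.9
grasp_force: 0.0
```

Run:
```python
from h import *
N=np.array([593.5,-51.0,276.2]);s=read_state();q=R.from_quat(s["ee_rot"])
print(rel(N-5*ax,toolrot(-ax,q.as_matrix()[:,1])),s["contact_force"])
g=get_image("wrist");cv2.imwrite("pics/w3.png",g["color"]);print(proj(g,N),proj(g,N+40*ax))
print(rel(N-5*ax,toolrot(-ax,q.as_matrix()[:,1])),s["joints"].round(3))
```

```text
([-0.001, 0.006, 0.0], [1.2, -0.2, 37.3]) [0.07114562 0.6407204  0.96552497]
[276.74660375 227.46791569] [276.6075072  250.45347292]
([0.001, 0.004, 0.001], [0.3, -0.5, 39.0]) [-0.179  0.272  0.162 -0.575 -1.392  2.189]
```

View pics/w3.png

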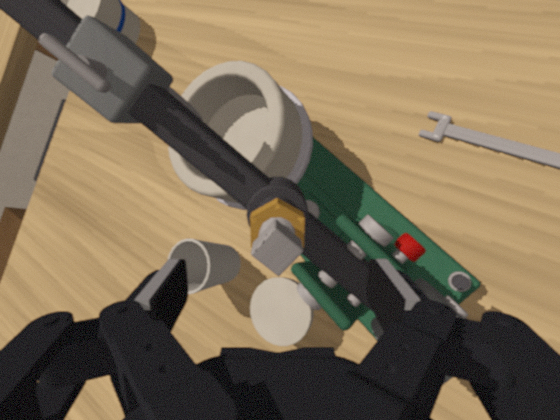

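The nut is at (277,227), as predicted, and lies midway between the open fingers at columns 170 and 390. Descending and closing.

{"fn": "carry_out", "kwargs": {"motion": [[0,0,0,0,0,20,1],[0,0,0,0.5,0,38,1],[0,0,0,0.5,0,38,1],[0,0,0,0.5,0,38,0.2],[0,0,0,0.5,0,38,-0.4]]}}

```text
clock: 5.38
position: [595.1, -49.6, 274.0]
ee_rot: [0.944, 0.169, 0.143, -0.244]
contact_force: [-0.8, -0.3, -0.5]
gripper_width: 51.3
grasp_force: 0.0
```

{"fn": "carry_out", "kwargs": {"motion": [[0,0,0,0,0,0,-0.8],[0,0,0,0,0,0,-1],[0,0,0,0,0,0,-1],[0,0,0,0,0,0,-1],[0,0,0,0,0,0,-1]]}}

```text
clock: 6.0
position: [594.7, -49.3, 274.1]
ee_rot: [0.944, 0.17, 0.142, -0.244]
contact_force: [-2.2, -0.1, 5.8]
gripper_width: 27.2
grasp_force: 58.8
```

```bash
cat > st.py <<'E'
from h import *
N=np.array([593.5,-51.0,276.2]);s=read_state();q=R.from_quat(s["ee_rot"])
print(s["clock"],rel(N-5*ax,toolrot(-ax,q.as_matrix()[:,1])),"Ftool",q.inv().apply(s["contact_force"]).round(1),"Ttool",q.inv().apply(s["wrist_torque"]).round(2),s["joints"].round(3),s["gripper_width"],s["grasp_force"])
E
python3 st.py
```

```text
6.0 ([0.001, 0.002, -0.0], [-0.8, 0.0, 2.2]) Ftool [ 0.  -3.2 -5.4] Ttool [ 0.06 -0.9   0.19] [-0.145  0.287  0.114 -0.581 -1.315  2.198] 27.15572856220547 58.809428215026855
```

The opening reads 27 mm but the nut is 36 mm across flats, so I need to look.

Run:
```python
from h import *
N=np.array([593.5,-51.0,276.2])
g=get_image("wrist");u,v=proj(g,N).astype(int);print(u,v)
a=cv2.resize(g["color"][v-70:v+80,u-100:u+100],(800,600),interpolation=cv2.INTER_CUBIC)
cv2.imwrite("pics/w4.png",a)
```

```text
277 249
```

View pics/w4.png

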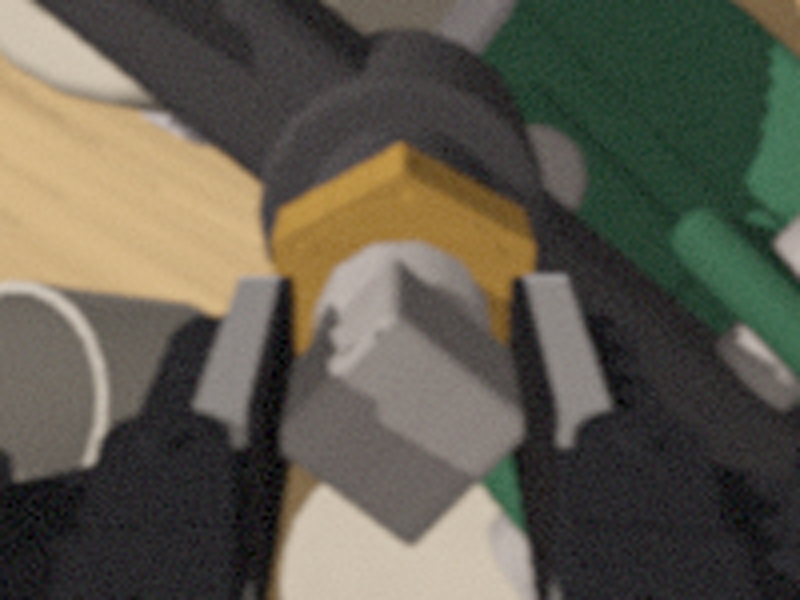

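The pads look to be above the nut, near the head corners, with the gap between tips narrower than the nut. I'll open right away and work out the depths.

{"fn": "carry_out", "kwargs": {"motion": [[0,0,0,0,0,0,0.2],[0,0,0,0,0,0,1],[0,0,0,0,0,0,1],[0,0,0,0,0,0,1]]}}

```text
clock: 6.55
position: [594.9, -49.1, 272.8]
ee_rot: [0.944, 0.169, 0.142, -0.245]
contact_force: [0.3, 0.2, 0.1]
gripper_width: 85.8
grasp_force: 0.0
```

```bash
python3 - <<'E'
from h import *
N=np.array([593.5,-51.0,276.2])
g=get_image("wrist");s=read_state();q=R.from_quat(s["ee_rot"]);p=s["position"]; r,c=P(g)
print("cam in tool",q.inv().apply(c-p).round(1),(q.inv().as_matrix()@r).round(2).tolist(), "N in tool",q.inv().apply(N-p).round(1))
D=lambda X:(np.r_[proj(g,X),(r.T@(X-c))[2]]).round(1).tolist()
for n,X in(("N",N),("Ntop",N+7*ax),("Ntop upper corner",N+7*ax+q.apply([20.8,0,0])),("Nbot upper corner",N-7*ax+q.apply([20.8,0,0])),("headtop",N+40.5*ax)):print(n,D(X))
for z in(-20,-10,0,14):print(z,D(p+q.apply([0,13.6,z])),D(p+q.apply([11,13.6,z])))
cv2.imwrite("pics/w5.png",cv2.resize(g["color"][150:420,100:460],None,fx=2.2,fy=2.2,interpolation=cv2.INTER_CUBIC))
E
python3 st.py
```

```text
cam in tool [  68.3    0.  -166.5] [[-0.0, -0.96, -0.27], [1.0, -0.0, 0.0], [-0.0, -0.27, 0.96]] N in tool [-0.5 -0.3 -4. ]
N [276.4, 250.3, 175.0]
Ntop [276.4, 255.3, 168.3]
Ntop upper corner [276.3, 219.7, 162.7]
Nbot upper corner [276.4, 212.6, 176.2]
headtop [276.3, 285.9, 136.1]
-20 [302.7, 261.3, 159.5] [303.2, 241.8, 156.5]
-10 [301.2, 253.6, 169.1] [301.6, 235.2, 166.2]
0 [299.9, 246.8, 178.7] [300.3, 229.2, 175.8]
14 [298.3, 238.4, 192.2] [298.6, 222.0, 189.3]
6.6 ([0.001, 0.003, -0.0], [-0.5, -0.4, 1.0]) Ftool [-0.8  0.1 -0.1] Ttool [-0.82 -0.73  0.01] [-0.144  0.288  0.113 -0.582 -1.314  2.198] 84.91615570017153 0.0
```

View pics/w5.png

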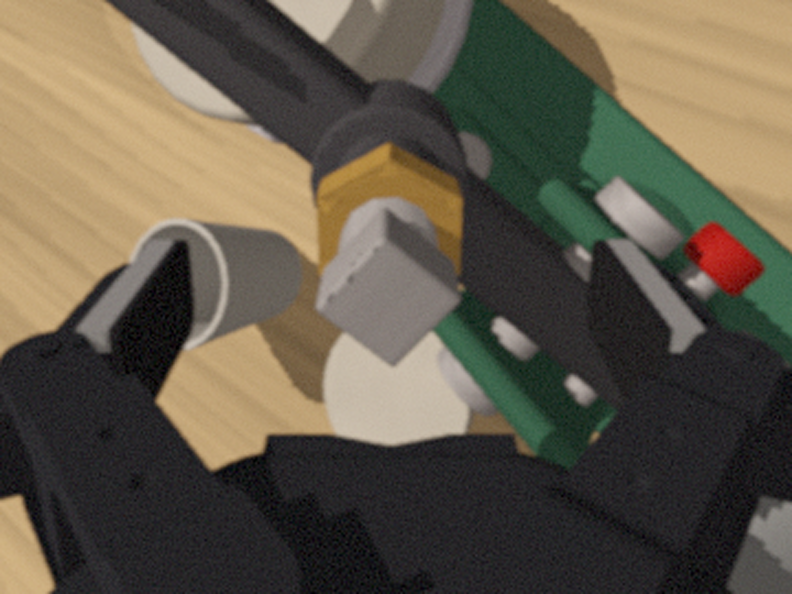

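The nut's own depth (about 168 mm from the camera, by scale) agrees with the estimate, but the fingertips appear well short of it. I'll check where the fingers really are by differencing the fixed views against the start pictures.

Run:
```python
from h import *
s=read_state();q=R.from_quat(s["ee_rot"]);p=s["position"];N=np.array([593.5,-51.0,276.2])
out=[]
for n in("side","top"):
    g=get_image(n);d=cv2.absdiff(g["color"],cv2.imread(f"pics/{n}0.png")).max(2)
    d=cv2.morphologyEx((d>28).astype(np.uint8),cv2.MORPH_OPEN,np.ones((2,2),np.uint8))
    for y in(-50,50):
        print(n,y,[(z,*proj(g,p+q.apply([0,y,z])).astype(int).tolist(),[int(d[tuple(proj(g,p+q.apply([x,y,z])).astype(int)[::-1])]) for x in(-8,0,8)]) for z in range(-70,36,7)])
    u,v=proj(g,N+20*ax).astype(int); out.append(cv2.resize(g["color"][v-60:v+60,u-80:u+80],(400,300),interpolation=cv2.INTER_CUBIC)); print(u,v)
cv2.imwrite("pics/st.png",np.hstack(out))
```

```text
side -50 [(-70, 272, 158, [1, 1, 1]), (-63, 271, 159, [1, 1, 1]), (-56, 271, 161, [1, 1, 1]), (-49, 271, 162, [1, 1, 1]), (-42, 271, 163, [0, 1, 1]), (-35, 271, 164, [0, 1, 1]), (-28, 270, 166, [0, 1, 1]), (-21, 270, 167, [0, 1, 1]), (-14, 270, 168, [0, 1, 1]), (-7, 270, 169, [0, 1, 1]), (0, 270, 171, [0, 1, 1]), (7, 269, 172, [0, 0, 1]), (14, 269, 173, [0, 0, 1]), (21, 269, 174, [0, 0, 1]), (28, 269, 175, [0, 0, 0]), (35, 269, 176, [0, 0, 0])]
side 50 [(-70, 314, 200, [1, 1, 1]), (-63, 314, 201, [1, 1, 1]), (-56, 313, 202, [1, 1, 1]), (-49, 313, 203, [0, 1, 1]), (-42, 312, 204, [0, 1, 1]), (-35, 312, 205, [0, 1, 1]), (-28, 311, 206, [0, 1, 1]), (-21, 310, 207, [0, 0, 1]), (-14, 310, 207, [0, 0, 1]), (-7, 309, 208, [0, 0, 1]), (0, 309, 209, [0, 0, 1]), (7, 308, 210, [0, 0, 1]), (14, 308, 211, [0, 0, 1]), (21, 307, 212, [0, 0, 0]), (28, 307, 213, [0, 0, 0]), (35, 306, 214, [0, 0, 0])]
290 186
top -50 [(-70, 277, 196, [1, 1, 1]), (-63, 275, 195, [1, 1, 1]), (-56, 272, 195, [0, 0, 1]), (-49, 270, 195, [0, 0, 1]), (-42, 268, 194, [0, 0, 1]), (-35, 266, 194, [0, 0, 0]), (-28, 264, 193, [0, 0, 0]), (-21, 262, 193, [0, 0, 0]), (-14, 260, 193, [0, 0, 0]), (-7, 258, 192, [0, 0, 0]), (0, 256, 192, [0, 0, 0]), (7, 254, 192, [0, 0, 0]), (14, 252, 191, [0, 0, 0]), (21, 250, 191, [0, 0, 0]), (28, 248, 191, [0, 0, 0]), (35, 246, 190, [0, 0, 0])]
top 50 [(-70, 325, 176, [1, 1, 1]), (-63, 323, 176, [1, 1, 1]), (-56, 320, 175, [1, 1, 1]), (-49, 318, 175, [1, 1, 1]), (-42, 316, 175, [1, 1, 1]), (-35, 313, 175, [1, 1, 1]), (-28, 311, 175, [1, 1, 1]), (-21, 309, 174, [1, 1, 1]), (-14, 306, 174, [1, 1, 1]), (-7, 304, 174, [0, 1, 1]), (0, 302, 174, [0, 1, 1]), (7, 300, 174, [0, 0, 1]), (14, 298, 173, [0, 0, 1]), (21, 296, 173, [1, 0, 1]), (28, 293, 173, [1, 1, 1]), (35, 291, 173, [1, 1, 1])]
287 184
```

View pics/st.png

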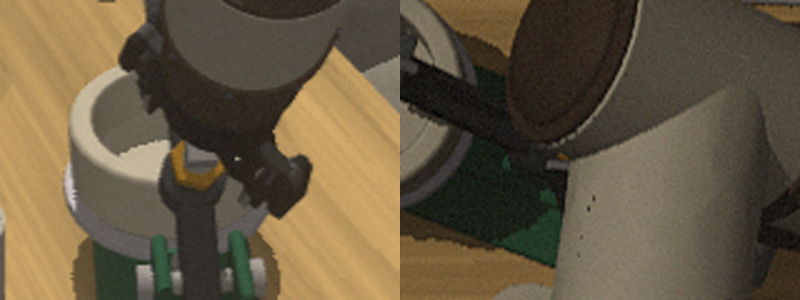

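Side crop: the nut is fully visible at (197,165), with the fingertips stopping beside the bolt head. The wrist and top views both put the tips about 38 mm behind their nominal place along the tool axis, so I had closed on the bolt head. I'll advance along the axis with the fingers open and watch the force.

{"fn": "carry_out", "kwargs": {"motion": [[0,0,0,0,0,6,1],[0,0,0,0,0,12,1],[0,0,0,0,0,18,1],[0,0,0,0,0,18,1]]}}

```text
clock: 7.2
position: [597.9, -39.5, 257.2]
ee_rot: [0.944, 0.169, 0.141, -0.245]
contact_force: [-0.1, -0.2, -1.0]
gripper_width: 85.2
grasp_force: 0.0
```

{"fn": "carry_out", "kwargs": {"motion": [[0,0,0,0,0,5,1],[0,0,0,0,0,10,1],[0,0,0,0,0,15,1],[0,0,0,0,0,15,1]]}}

```text
clock: 7.7
position: [600.8, -32.0, 244.8]
ee_rot: [0.944, 0.169, 0.141, -0.245]
contact_force: [-0.1, -1.1, 0.5]
gripper_width: 85.5
grasp_force: 0.0
```

```bash
cat > hd.py <<'E'
from h import *
# square head orientation from its grey top face in the wrist view
N=np.array([593.5,-51.0,276.2]);s=read_state();q=R.from_quat(s["ee_rot"]);g=get_image("wrist")
u,v=proj(g,N+40*ax); m=mask(g,(0,0,60),(180,55,255)); k=np.zeros_like(m); cv2.circle(k,(int(u),int(v)),60,255,-1); m&=k
n,l,st,c=cv2.connectedComponentsWithStats(m); i=1+np.argmin(np.hypot(*(c[1:]-[u,v]).T)+1e3*(st[1:,4]<300)); print("pred",u,v,"blob",c[i],st[i])
h=cv2.convexHull(cv2.findNonZero((l==i).astype(np.uint8))); a=cv2.approxPolyDP(h,6,True)[:,0]; print(a.tolist())
X=np.array([onplane(g,p,N+40*ax) for p in a]);L=q.inv().apply(X-N);print(L.round(1)[:,:2].tolist())
b=mask(g,(10,110,50),(28,255,255));b=b*(cv2.circle(np.zeros_like(b),tuple(proj(g,N).astype(int).tolist()),45,1,-1));x,y,w,hh=cv2.boundingRect(b);print("brass",x,y,w,hh,"expect N",proj(g,N))
E
python3 st.py; python3 hd.py
```

```text
7.7 ([0.0, 0.004, -0.0], [-0.3, -0.2, -32.4]) Ftool [-0.2  0.7 -1. ] Ttool [-0.82 -0.67  0.02] [-0.114  0.307  0.072 -0.59  -1.248  2.207] 85.51597595204892 0.0
pred 276.49762774993286 333.48820876654446 blob [276.60505499 316.05170751] [ 233  273   88   80 5183]
[[314, 347], [273, 352], [234, 341], [255, 277], [297, 277], [317, 315]]
[[-5.7, 13.2], [-7.8, -1.2], [-3.2, -14.8], [21.5, -7.0], [21.5, 6.7], [7.2, 13.8]]
brass 235 234 84 73 expect N [276.57979173 277.60736647]
```

{"fn": "carry_out", "kwargs": {"motion": [[0,0,0,0,0,1,0.3],[0,0,0,0,0,1,-0.1],[0,0,0,0,0,1,-0.25],[0,0,0,0,0,1,-0.25],[0,0,0,0,0,1,-0.25]]}}

```text
clock: 8.38
position: [601.0, -31.8, 245.0]
ee_rot: [0.944, 0.169, 0.142, -0.245]
contact_force: [-1.3, -0.3, 2.8]
gripper_width: 34.7
grasp_force: 60.5
```

```bash
python3 st.py; python3 hd.py
```

```text
8.375 ([0.001, 0.003, -0.0], [-0.6, -0.0, -32.4]) Ftool [-0.3 -1.4 -2.7] Ttool [-0.23 -0.9   0.05] [-0.114  0.307  0.072 -0.59  -1.247  2.207] 34.7408393587539 60.48602462746203
pred 277.114405466977 334.1796749502075 blob [277.4305831  316.34490282] [ 234  274   87   79 5042]
[[314, 347], [274, 352], [235, 341], [256, 278], [298, 278], [316, 312]]
[[-5.4, 13.0], [-7.5, -1.1], [-2.9, -14.7], [21.5, -6.9], [21.5, 6.9], [8.7, 13.2]]
brass 236 235 83 73 expect N [276.99105261 278.20855055]
```

Width 34.7 mm at 60 N, with the head outline unchanged, so the nut is gripped. Turning clockwise (+ about tool z), following the thread pitch.

{"fn": "carry_out", "kwargs": {"motion": [[0,0,0.15,0,0,0.1,-0.5],[0,0,0.3,0,0,0.1,-0.5],[0,0,0.45,0,0,0.2,-0.5],[0,0,0.6,0,0,0.3,-0.5],[0,0,0.75,0,0,0.4,-0.5]]}}

```text
clock: 9.05
position: [601.1, -32.4, 244.3]
ee_rot: [0.94, -0.19, 0.042, -0.279]
contact_force: [-2.8, -2.1, 2.1]
gripper_width: 34.7
grasp_force: 60.6
```

```bash
python3 st.py; python3 hd.py
```

```text
9.05 ([0.004, 0.001, -0.0], [-0.8, -0.3, -32.8]) Ftool [-1.8  1.4 -3.4] Ttool [-1.34 -0.22 -0.1 ] [-0.114  0.308  0.071 -0.589 -1.246  1.453] 34.71794126052386 60.58942631352693
pred 277.02226352178565 335.03519111103384 blob [278.03328051 314.69617387] [ 246  275   72   78 4417]
[[300, 280], [317, 310], [309, 347], [248, 347], [254, 281]]
[[21.0, 7.7], [9.8, 13.6], [-5.0, 11.3], [-4.9, -10.0], [20.7, -7.4]]
brass 236 234 83 76 expect N [276.69430041 278.8529809 ]
```

{"fn": "carry_out", "kwargs": {"motion": [[0,0,0.16,0,0,0.1,-0.5],[0,0,0.32,0,0,0.2,-0.5],[0,0,0.48,0,0,0.2,-0.5],[0,0,0.64,0,0,0.3,-0.5],[0,0,0.8,0,0,0.4,-0.5]]}}

```text
clock: 9.72
position: [600.6, -32.6, 243.5]
ee_rot: [0.792, -0.541, -0.07, -0.273]
contact_force: [-3.2, -3.8, 1.9]
gripper_width: 34.8
grasp_force: 60.7
```

```bash
python3 st.py
```

```text
9.725 ([0.005, -0.002, 0.0], [-1.1, -0.5, -33.2]) Ftool [ 1.1  3.2 -4.1] Ttool [-1.57  1.05 -0.18] [-0.114  0.308  0.07  -0.589 -1.245  0.655] 34.839927645787945 60.693444390781224
```

{"fn": "carry_out", "kwargs": {"motion": [[0,0,0.15,0,0,0.1,-0.5],[0,0,0.3,0,0,0.1,-0.5],[0,0,0.45,0,0,0.2,-0.5],[0,0,0.6,0,0,0.3,-0.5]]}}

```text
clock: 10.22
position: [600.0, -32.5, 243.1]
ee_rot: [-0.597, 0.751, 0.148, 0.239]
contact_force: [-5.1, -3.8, 1.9]
gripper_width: 34.6
grasp_force: 60.7
```

```bash
python3 st.py
```

```text
10.225 ([0.004, -0.005, 0.0], [-1.4, -0.3, -33.5]) Ftool [ 3.   3.9 -4.5] Ttool [-0.99  1.83 -0.14] [-0.114  0.308  0.069 -0.588 -1.246  0.055] 34.64982172625566 60.73727530427277
```

{"fn": "carry_out", "kwargs": {"motion": [[0,0,0.1,0,0,0.1,-0.5],[0,0,0.2,0,0,0.1,-0.5],[0,0,0.3,0,0,0.2,-0.5],[0,0,0.4,0,0,0.2,-0.5],[0,0,0.45,0,0,0.2,-0.5]]}}

```text
clock: 10.85
position: [599.5, -32.2, 242.9]
ee_rot: [-0.416, 0.865, 0.198, 0.2]
contact_force: [-5.9, -3.4, 2.8]
gripper_width: 35.1
grasp_force: 60.8
```

```bash
python3 st.py
```

```text
10.85 ([0.003, -0.006, 0.0], [-1.5, -0.2, -33.7]) Ftool [ 4.1  3.2 -5.2] Ttool [-0.41  2.04 -0.12] [-0.113  0.308  0.069 -0.589 -1.246 -0.392] 35.06782150228807 60.81174629274756
```

{"fn": "carry_out", "kwargs": {"motion": [[0,0,0.1,0,0,0.1,-0.5],[0,0,0.2,0,0,0.1,-0.5],[0,0,0.3,0,0,0.2,-0.5],[0,0,0.4,0,0,0.2,-0.5],[0,0,0.45,0,0,0.2,-0.5]]}}

```text
clock: 11.48
position: [599.2, -31.7, 242.9]
ee_rot: [-0.213, 0.936, 0.238, 0.151]
contact_force: [-7.3, -2.5, 3.6]
gripper_width: 34.8
grasp_force: 60.9
```

```bash
python3 st.py
```

```text
11.475 ([0.001, -0.007, 0.0], [-1.6, 0.0, -33.9]) Ftool [ 5.8  2.8 -5.7] Ttool [ 0.17  2.13 -0.16] [-0.113  0.308  0.068 -0.589 -1.247 -0.842] 34.805469060861284 60.86461198981851
```

{"fn": "carry_out", "kwargs": {"motion": [[0,0,0.1,0,0,0.1,-0.5],[0,0,0.2,0,0,0.1,-0.5],[0,0,0.3,0,0,0.2,-0.5],[0,0,0.35,0,0,0.2,-0.5]]}}

```text
clock: 11.98
position: [599.1, -31.3, 242.9]
ee_rot: [-0.047, 0.958, 0.261, 0.107]
contact_force: [-7.4, -1.3, 4.6]
gripper_width: 35.0
grasp_force: 60.9
```

```bash
python3 st.py
```

```text
11.975 ([-0.001, -0.007, -0.0], [-1.6, 0.2, -34.1]) Ftool [ 6.2  2.2 -5.9] Ttool [ 0.62  2.1  -0.09] [-0.113  0.308  0.068 -0.59  -1.247 -1.192] 34.980640987871496 60.90751097537577
```

Turned 3.4 rad so far and still running freely. Carrying on.

{"fn": "carry_out", "kwargs": {"motion": [[0,0,0.1,0,0,0.1,-0.5],[0,0,0.2,0,0,0.1,-0.5],[0,0,0.3,0,0,0.2,-0.5],[0,0,0.35,0,0,0.2,-0.5]]}}

```text
clock: 12.48
position: [599.1, -30.8, 243.0]
ee_rot: [0.12, 0.952, 0.276, 0.06]
contact_force: [-8.0, -0.7, 5.1]
gripper_width: 35.1
grasp_force: 60.9
```

```bash
python3 st.py
```

```text
12.475 ([-0.003, -0.006, -0.0], [-1.5, 0.3, -34.2]) Ftool [ 7.3  0.6 -6.1] Ttool [ 1.06  1.8  -0.07] [-0.112  0.307  0.068 -0.59  -1.247 -1.542] 35.06678664006692 60.929423994384706
```

{"fn": "carry_out", "kwargs": {"motion": [[0,0,0.1,0,0,0.1,-0.5],[0,0,0.2,0,0,0.1,-0.5],[0,0,0.25,0,0,0.1,-0.5]]}}

```text
clock: 12.85
position: [600.0, -31.1, 243.1]
ee_rot: [0.234, 0.93, 0.28, 0.027]
contact_force: [-5.7, -1.5, 1.1]
gripper_width: 34.6
grasp_force: 78.2
```

```bash
python3 st.py
```

```text
12.85 ([-0.006, -0.004, -0.0], [-0.5, 0.4, -34.2]) Ftool [ 4.5 -2.9 -2.8] Ttool [ 1.78  1.02 -2.74] [-0.111  0.308  0.069 -0.589 -1.246 -1.784] 34.56281653016775 78.19450492970645
```

Torque jumped to 2.7 N m at 4.0 rad, which is the hard stop. Settle one row, then release.

{"fn": "carry_out", "kwargs": {"motion": [[0,0,0,0,0,0,-0.5],[0,0,0,0,0,0,-0.5]]}}

```text
clock: 13.1
position: [600.0, -31.1, 243.1]
ee_rot: [0.233, 0.931, 0.28, 0.027]
contact_force: [-5.4, -1.7, 1.7]
gripper_width: 34.9
grasp_force: 77.7
```

```bash
python3 st.py
```

```text
13.1 ([-0.006, -0.004, -0.0], [-0.6, 0.4, -34.2]) Ftool [ 4.2 -2.6 -3.3] Ttool [ 1.75  1.03 -2.6 ] [-0.111  0.308  0.069 -0.588 -1.246 -1.782] 34.931079660462196 77.72519370540977
```

{"fn": "carry_out", "kwargs": {"motion": [[0,0,0,0,0,0,0.2],[0,0,0,0,0,0,1],[0,0,0,0,0,0,1],[0,0,0,0,0,0,1]]}}

```text
clock: 13.6
position: [601.6, -30.8, 242.8]
ee_rot: [0.239, 0.929, 0.282, 0.027]
contact_force: [-0.8, 0.5, -0.4]
gripper_width: 85.9
grasp_force: 0.0
```

```bash
python3 st.py; python3 hd.py
python3 - <<'E'
from h import *
g=get_image("wrist");N=np.array([593.5,-51.0,275.])
np.save("w6.npy",g,allow_pickle=True); h,m=nut(g,N); print(cv2.approxPolyDP(h.astype(np.int32)[:,None],3,True)[:,0].tolist())
E
```

```text
13.6 ([-0.003, -0.001, -0.0], [0.7, -0.3, -34.9]) Ftool [ 0.9 -0.2  0.4] Ttool [ 1.07 -0.23  0.05] [-0.112  0.309  0.07  -0.591 -1.242 -1.792] 85.94504120782044 0.0
pred 275.7446067618887 334.5167645240991 blob [273.52343408 313.8412177 ] [ 239  274   70   79 4566]
[[308, 347], [245, 347], [239, 311], [250, 280], [275, 274], [301, 281]]
[[-4.9, 10.9], [-5.0, -10.6], [9.1, -12.2], [20.4, -8.3], [22.5, -0.3], [20.0, 8.0]]
brass 232 232 86 77 expect N [276.33951281 277.55613168]
[[318, 302], [308, 308], [239, 303], [232, 272], [236, 258], [270, 231], [311, 247]]
```

{"fn": "carry_out", "kwargs": {"motion": [[0,0,0,0,0,-20,1],[0,0,0,0,0,-60,1],[0,0,0,0,0,-110,1],[0,0,0,0,0,-160,1],[0,0,0,0,0,-178,1]]}}

```text
clock: 14.32
position: [568.7, -123.3, 395.9]
ee_rot: [0.239, 0.929, 0.281, 0.03]
contact_force: [-0.4, -0.7, -0.2]
gripper_width: 85.7
grasp_force: 0.0
```

{"fn": "carry_out", "kwargs": {"motion": [[0,0,0,0,0,0,1],[0,0,0,0,0,0,1],[0,0,0,0,0,0,1],[0,0,0,0,0,0,1]]}}

```text
clock: 14.82
position: [568.5, -121.0, 391.5]
ee_rot: [0.239, 0.929, 0.282, 0.026]
contact_force: [0.1, 0.1, -0.8]
gripper_width: 85.6
grasp_force: 0.0
```

Run:
```python
from h import *
s=read_state();print(s["position"],s["contact_force"].round(1),s["joints"].round(2))
N=np.array([593.5,-51.0,276.2]);F=toolrot(-ax,[-1,0,0])
for g in(np.load("w2.npy",allow_pickle=True).item(),get_image("wrist")):
    # rectify the plane of the head top / nut top to a metric view (8 px/mm)
    for nm,h in(("head",40.5),("nut",6)):
        sq=[(-30,-30),(30,-30),(30,30),(-30,30)]
        H=cv2.getPerspectiveTransform(np.float32([proj(g,N+h*ax+F.apply([a,b,0])) for a,b in sq]),np.float32([(a*8+240,b*8+240) for a,b in sq]))
        w=cv2.warpPerspective(g["color"],H,(480,480),flags=cv2.INTER_CUBIC); G={"color":w}
        m=mask(G,(10,110,40),(28,255,255)) if nm=="nut" else cv2.inRange(cv2.cvtColor(w,6),85,255)&~mask(G,(5,70,0),(100,255,255))
        d=cv2.morphologyEx(m,cv2.MORPH_OPEN,np.ones((25,25),np.uint8)) if nm=="head" else m
        k=np.zeros_like(d);cv2.circle(k,(240,240),190 if nm=="nut" else 150,255,-1);d&=k
        pts=cv2.convexHull(cv2.findNonZero(d)); P4=cv2.approxPolyDP(pts,14,True)[:,0]
        e=np.roll(P4,-1,0)-P4; L=np.hypot(*e.T); A=np.degrees(np.arctan2(e[:,1],e[:,0]))
        print(nm,((P4-240)/8).round(1).tolist(),"edges",list(zip(L.round()/8,(A%(90 if nm=="head" else 60)).round(1))),"rect",cv2.minAreaRect(pts)[1:])
```

```text
[ 568.52791642 -121.03416019  391.49195713] [ 0.1  0.1 -0.8] [-0.28  0.25  0.34 -0.57 -1.61 -1.84]
head [[12.6, -6.2], [7.4, 13.1], [-13.1, 7.1], [-13.5, -8.2], [-9.0, -14.4]] edges [(np.float64(20.125), np.float64(15.2)), (np.float64(21.375), np.float64(16.3)), (np.float64(15.375), np.float64(88.6)), (np.float64(7.625), np.float64(36.3)), (np.float64(23.125), np.float64(20.6))] rect ((212.8212890625, 189.42042541503906), 18.434947967529297)
nut [[22.0, 2.8], [1.0, 22.8], [-13.4, 19.6], [-21.9, 9.1], [-21.1, -4.6], [-8.8, -20.4], [13.5, -16.6]] edges [(np.float64(29.0), np.float64(16.4)), (np.float64(14.75), np.float64(12.3)), (np.float64(13.5), np.float64(51.0)), (np.float64(13.75), np.float64(33.1)), (np.float64(20.0), np.float64(8.2)), (np.float64(22.625), np.float64(9.6)), (np.float64(21.125), np.float64(6.3))] rect ((315.0328674316406, 359.4622497558594), 47.56377029418945)
head [[12.8, -6.2], [7.0, 13.6], [-13.2, 9.1], [-18.5, -2.5], [-13.8, -12.6], [-3.6, -12.0]] edges [(np.float64(20.75), np.float64(16.1)), (np.float64(20.75), np.float64(12.5)), (np.float64(12.75), np.float64(65.7)), (np.float64(11.125), np.float64(25.1)), (np.float64(10.125), np.float64(3.5)), (np.float64(17.375), np.float64(19.3))] rect ((244.3930206298828, 183.53543090820312), 15.708637237548828)
nut [[23.6, -2.0], [12.2, 17.9], [-7.1, 21.8], [-20.5, 6.1], [-13.0, -15.5], [21.1, -10.8]] edges [(np.float64(22.875), np.float64(59.8)), (np.float64(19.75), np.float64(48.7)), (np.float64(20.625), np.float64(49.4)), (np.float64(22.875), np.float64(49.1)), (np.float64(34.5), np.float64(7.9)), (np.float64(9.125), np.float64(14.1))] rect ((336.3938293457031, 296.3687438964844), 10.34868335723877)
```

The bolt head sits at the same angle as before, within about 2 degrees. The nut turned about 221 degrees, up to the hard stop. The gripper is clear, so I'm handing in.

```bash
python3 -c "
from bench import *
print(job_done())"
```

```text
the job is handed in; nothing more can be done
None
```

The jam nut is run down hard against the boss (about 3.9 rad clockwise, stopping at 2.7 N m) and released. The loose things were not touched. My first close caught the bolt head by mistake for under a second, but the head's angle measured the same afterwards to within about 2° (0.2 rad, or 11°, is allowed).

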